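Lay a bottle down on the slant rest

TASK

The brown screw-cap bottle is to be stored at a slant: it stands between the cheeks of the slant rest, its foot at the stop edge. Tip it over the stop, toward the sloping rods, and let it down gently with a finger loosely on either side of its cap, so that it ends lying along the two rods with its cap end uppermost. Do not squeeze or lift it and never let it fall; leave the other bottle, the vials and the roll of tape where they stand, and finish with the hand clear.

Things in the scene. Friction and masses are not known exactly. Their poses are not given: they have to be found in the camera images.
- slant_rest: Fixed slant rest: aluminium base plate 86 (x) x 92 (y) x 5 mm, two grey rods on it sloping up along -x, and a slippery 4 mm white cheek each side. Origin: on the worktop, middle of the plate's +x edge; that edge face (x = 0, 5 mm high) is the stop; plate covers x = -86..0. The bottle stands on the +x side and is tipped toward -x, roughly to the robot's left (yaw -1.57 +/- 0.5 rad). Worktop bare beyond x = -90.
- rods_upper_end (a point): Midway between the rods' upper ends: x = -80, y = 0, z = 34 mm in the rest's frame. Rods 12 mm thick, at y = +/-20, axes rising 20 degrees from (x -12, z 9) to (x -80, z 34). The cheeks are plain upright plates 60 mm high from x = -86 to x = +58, inner faces at y = +/-30, so they stand beside the standing bottle and beside the rods and keep the bottle from leaning sideways.
- brown_bottle: Brown screw-cap bottle: body 54 mm diameter, 105 mm high; black cap 35 mm diameter; 125 mm high in all; 0.15 to 0.31 kg. Origin: centre of its underside; z runs to the cap. Starts upright on the rest's +x side, its foot 1 to 5 mm from the stop (origin at x = 28 to 32 mm in the rest's frame), between the cheeks.
- bottle_middle (a point): Point on the brown bottle's axis halfway up, 62.5 mm from its underside. Beyond about 27 degrees of tilt the bottle would fall by itself. Lying properly on the rods it is tilted about 70 degrees from upright and this point is at about x = -33, y = 0, z = 44 mm in the rest's frame.
- bottle_cap (a point): Centre of the top of the brown bottle's cap, 125 mm from its underside.
- flat_bottle: Bystander: white screw-cap bottle, 60 mm diameter, 120 mm high, standing loose beside the rest on its +y side. Origin: centre of its underside.
- cap_vial_1: Bystander: small vial with a screw cap, 27 mm diameter, 56 mm high, standing loose on the rest's +y side. Origin: centre of its underside.
- cap_vial_2: Bystander: small vial with a screw cap, 27 mm diameter, 56 mm high, standing loose on the rest's -y side. Origin: centre of its underside.
- tape_black: Bystander: roll of black tape lying flat, 50 mm diameter, 19 mm high, on the rest's -y side. Origin: centre of its underside.
There are look-alikes about, which are no part of the job. Several things have the shape of the brown_bottle; the one meant has the colours described above.

How it is judged:
At the end, for the whole second after the job is handed in: The brown bottle lies at rest on the slant rest: its axis tilted 63 to 78 degrees from upright and within 27 degrees of the rest's x axis, cap end toward -x and at least 75 mm past the stop, its middle within 10 mm of the rest's centre line, carried by the rest (angle between brown_bottle's own z axis and vertical between 1.1 and 1.36 rad and angle between the z axis of brown_bottle and the x axis of slant_rest, either way round below 0.47 rad and x of bottle_cap in the frame of slant_rest below -0.075 m and y of bottle_middle in the frame of slant_rest between -0.01 and 0.01 m and contact force between brown_bottle and slant_rest above 0.3 N and linear speed of brown_bottle below 0.02 m/s); the robot touches nothing.
It fails at once if the bottle is turning fast: it was let fall instead of being let down (over 4 rad/s; a free fall reaches about 7) (angular speed of brown_bottle above 4 rad/s).
It fails at once if the bottle is lifted (its middle more than 80 mm above the worktop; tipping over the stop takes it to about 73 mm) (height (world z) of bottle_middle above 0.08 m).
It fails at once if the bottle is squeezed or pressed hard: the fingers bear on it with more than 20 N (tipping it takes 1 to 3 N) (contact force between the fingers and brown_bottle above 20 N).
It fails at once if the other bottle or a vial or the tape was moved by more than 20 mm (distance of any of flat_bottle, cap_vial_1, cap_vial_2, tape_black from where it was at the start of the episode above 0.02 m).
It also fails if it takes over 48 s, if anything falls off the work surface, if the arm or the gripper's body presses on something with over 40 N, if the wrist force passes 120 N, or if a joint passes its speed limit or range.

ROBOT

A 7-joint arm with a two-finger parallel gripper is mounted at the origin on a cart in front of the work surface, level with it; the furniture and walls round the work are solid. World frame = base frame: x ahead of the robot, y to its left, z up, the work surface at z = 0. Lengths are in m, angles in rad, forces in N, time in s.
With the tool pointing down it reaches from about 0.4 to 0.85 m from the base axis. Payload 10.4 kg.
Tool frame: the origin (TCP) lies midway between the tips of the shut fingers; the grasp point (between the pads) lies 19 mm behind it; z points along the fingers, y is the direction in which the jaws open and shut (so a half turn about z gives the same grasp; the last joint's range is limited). The gripper opens to 85 mm and grips with 20 to 120 N. Pads are 22 mm wide; open, the fingers measure 114 mm over their backs; the gripper's body (76 mm by 85 mm) begins 54 mm behind the grasp point. The pads swing forward as they close: fully open they stand 13 mm farther back than shut.
Start: joints at [1.208, 0.332, -0.065, 1.46, 0.022, 1.35, -0.088], TCP at [0.208, -0.589, 0.231] pointing down, gripper open.
Joint ranges: [-2.6, 2.6], [-0.5, 2.12], [-1.47, 1.34], [0.16, 2.42], [-1.27, 4.41], [0.06, 2.06], [-2.6, 2.6]. Speed limits (rad/s): [2.22, 2.22, 2.79, 2.79, 3.14, 3.14, 3.14].

INTERFACE

Orientations are given as a unit quaternion [x, y, z, w].
In Python, from workcell import manip, viewer gives the robot as it stands.
- The arm moves only by the tool move_arm, never from a script. Its argument "deltas" is a list of rows, each a list of 7 numbers: the shift along the tool's x, y, z in m, then the turn, a rotation vector about the tool's x, y, z in degrees, then the opening, from -1 (shut) to 1 (fully open). In form: [[dx, dy, dz, wx, wy, wz, gripper], ...]. A call has 1 to 10 rows; each row shifts and turns the commanded pose from where the row before left it, along the tool's axes as they then stand; what a row does not reach is not made up. A row lasts 1/8 s, in which the tool goes at most 62.5 mm and 10.7 degrees, less where a joint would pass 70% of its speed; a pose out of reach is approached as far as the arm can. A call with a gripper value outside its range is refused whole. The fingers move at their own pace and stop on an object; "force" is the grip in N (left out, the last holds). Time passes only in rows, so rows that do not move let the fingers close. It gives the time, the measured TCP pose, the force and the opening at its end, in the units of the state.
- manip.get_obs(): the state, without advancing time (a new reading comes with each control period).
- viewer.camera(name): name is "scene" or "top" or "wrist"; returns (picture, depth): 384x512x3 uint8, red, green, blue; 384x512 float32, m along the optical axis (not along the pixel's ray), 0 where there is no reading.
- viewer.calibration(name): a dict with "fx", "fy", "cx", "cy" (pixels), "R" (3x3) and "t" (3): a world point X has camera coordinates R X + t; the wrist camera has in their place "T_tool_cam" (4x4, takes a point from camera to tool coordinates, whose origin is the TCP and whose axes are the flange's). Camera axes: x right, y down, z forward; pixel columns grow to the right and rows downward; lengths in m; the calibration is good to about 2 mm. A picture is of the moment at which its call begins: read the wrist's pose just before it. calibration takes no time and is no camera call.
- manip.hand_in(): hands the job in, once; it reports no verdict.
The state is a dict: "clock": time; "joint_pos": joint angles; "joint_velocities": joint speeds; "tau": joint torques, N m; "position": TCP position; "ee_rot": TCP orientation; "ft_force": force on the tool from outside, world axes, zero at the start; "torque": the same for the moment, N m; "grip_width": opening from 0.0 (shut) to 1.0 (fully open).
Only numpy, scipy, OpenCV 4.12 (cv2) and the standard library are available. Lean on these libraries where they do the work, as an engineer would, in place of code of your own. Each camera call takes 0.05 s, during which the arm holds its last target.

## Working session

There is one attempt and no reset: what is moved stays moved. The work goes in short steps, Python scripts to look and compute and a tool call to move; the robot and the scene stay as the last step left them, time stands still between calls to the robot, and variables do not carry over. Pictures are saved under pics/ and viewed, and the job is handed in when it is done.

Besides the shell and the picture viewer there is one more tool, called after ">>>" as name([rows], argument=value, ...), one row to a line, values as JSON. move_arm: Moves the arm, as the interface text tells. Its arguments: {"type":"object","properties":{"deltas":{"type":"array"},"force":{"type":"number"}},"required":["deltas"]}

```bash
mkdir -p pics; python3 - <<'E'
from workcell import manip, viewer
import cv2, numpy as np
print({k:np.round(v,3) for k,v in manip.get_obs().items()})
for n in ("scene","top"):
    p,d=viewer.camera(n); np.savez(n+".npz",p=p,d=d)
    cv2.imwrite(f"pics/{n}0.png",p[:,:,::-1])
    print(n,{k:np.round(v,3).tolist() for k,v in viewer.calibration(n).items()})
print(viewer.calibration("wrist"))
E
```

```text
{'clock': np.float64(0.0), 'joint_pos': array([ 1.208,  0.333, -0.065,  1.461,  0.022,  1.35 , -0.089]), 'joint_velocities': array([-0.001,  0.   ,  0.001, -0.001, -0.   ,  0.001,  0.001]), 'tau': array([ 0.0000e+00, -6.2545e+01,  4.9000e-02, -3.9159e+01,  1.6000e-02,
        1.0000e-02,  0.0000e+00]), 'position': array([ 0.208, -0.589,  0.231]), 'ee_rot': array([ 0.986,  0.169, -0.   , -0.001]), 'ft_force': array([ 0.39 , -0.259, -0.447]), 'torque': array([-0.037,  0.035,  0.015]), 'grip_width': np.float64(0.996)}
scene {'fx': 447.998, 'fy': 447.998, 'cx': 248.682, 'cy': 183.484, 'R': [[0.787, 0.616, -0.014], [0.477, -0.623, -0.62], [-0.391, 0.482, -0.784]], 't': [-0.527, -0.154, 1.101]}
top {'fx': 401.44, 'fy': 401.44, 'cx': 252.829, 'cy': 186.846, 'R': [[0.021, -1.0, -0.002], [-0.988, -0.021, -0.152], [0.152, 0.005, -0.988]], 't': [0.113, 0.603, 0.847]}
{'fx': 285.64205200993996, 'fy': 285.64205200993996, 'cx': 254.69014039393647, 'cy': 192.85239935565784, 'T_tool_cam': array([[-2.88622167e-04, -9.54085988e-01, -2.99532710e-01,
         7.66792308e-02],
       [ 9.99999659e-01, -5.07082108e-04,  6.51607852e-04,
         4.99312544e-04],
       [-7.73577599e-04, -2.99532420e-01,  9.54085809e-01,
        -1.43149170e-01],
       [ 0.00000000e+00,  0.00000000e+00,  0.00000000e+00,
         1.00000000e+00]])}
```

View pics/scene0.png

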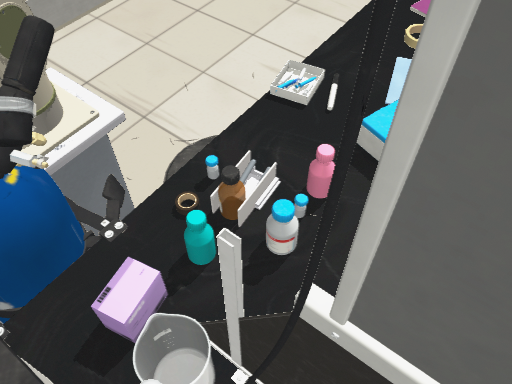

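View pics/top0.png

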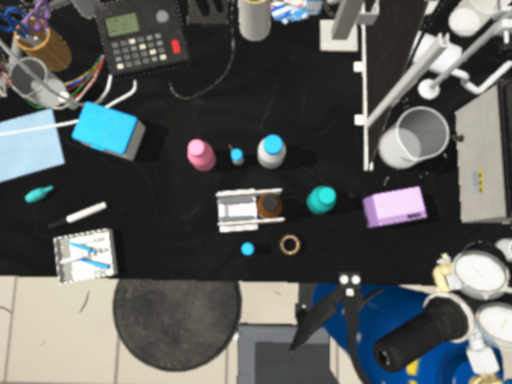

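```bash
cat > h.py <<'E'
import numpy as np, cv2
from workcell import manip, viewer
def ray(n,uv,z):
    c=viewer.calibration(n);R=np.array(c['R']);t=np.array(c['t'])
    d=R.T@np.array([(uv[0]-c['cx'])/c['fx'],(uv[1]-c['cy'])/c['fy'],1]);o=-R.T@t
    return o+d*(z-o[2])/d[2]
def proj(n,X):
    c=viewer.calibration(n);p=np.array(c['R'])@X+c['t'];return c['fx']*p[0]/p[2]+c['cx'],c['fy']*p[1]/p[2]+c['cy']
def cloud(n,d):
    c=viewer.calibration(n);v,u=np.mgrid[:d.shape[0],:d.shape[1]]
    P=np.stack([(u-c['cx'])/c['fx']*d,(v-c['cy'])/c['fy']*d,d],-1)
    return (P-c['t'])@np.array(c['R'])
E
python3 - <<'E'
from h import *
a=np.load("top.npz");P=cloud("top",a['d'])
m=(a['d']>0)
for nm,(u0,u1,v0,v1),z0,z1 in [("brown cap",(250,300,185,230),.115,.14),("white",(250,295,130,172),.11,.135),("teal",(300,345,180,220),.1,.14),("vial1",(228,246,145,168),.045,.07),("vial2",(238,258,238,258),.045,.07),("tape",(275,305,230,260),.012,.03)]:
    s=P[v0:v1,u0:u1].reshape(-1,3); s=s[(s[:,2]>z0)&(s[:,2]<z1)]
    print(nm,len(s),s.mean(0).round(4) if len(s) else '',(s.max(0)-s.min(0)).round(3) if len(s) else '')
s=P[180:240,205:295].reshape(-1,3); k=(s[:,2]>.054)&(s[:,2]<.066); s=s[k]
print(len(s),s[:,2].mean(), cv2.minAreaRect((s[:,:2]*1000).astype(np.float32)))
x=np.median(s[:,0])
for g in (s[s[:,0]>s[:,0].mean()],s[s[:,0]<s[:,0].mean()]):
    print(len(g),g.mean(0),g.min(0),g.max(0),cv2.fitLine(g[:,:2].astype(np.float32),cv2.DIST_HUBER,0,.01,.01).ravel())
im=a['p'][120:265,180:345,::-1]
cv2.imwrite("pics/crop.png",cv2.resize(im,None,fx=4.5,fy=4,interpolation=cv2.INTER_CUBIC))
E
```

```text
brown cap 225 [0.5577 0.0912 0.1251] [0.033 0.034 0.012]
white 298 [0.6804 0.0874 0.1196] [0.04  0.038 0.014]
teal 252 [ 0.5749 -0.0223  0.1235] [0.034 0.033 0.027]
vial1 110 [0.6719 0.1653 0.0555] [0.025 0.025 0.013]
vial2 114 [0.4659 0.1356 0.056 ] [0.026 0.026 0.008]
tape 195 [0.4776 0.0417 0.0191] [0.047 0.048 0.012]
275 0.05994770305349872 ((556.2821655273438, 132.74691772460938), (68.2567138671875, 141.43345642089844), 5.7413411140441895)
135 [0.58757281 0.1371174  0.05978076] [0.57906786 0.06613515 0.05469557] [0.5953352  0.20611112 0.06441192] [ 0.09925039 -0.9950625   0.58622074  0.14982805]
140 [0.52475072 0.1282295  0.06010868] [0.51570789 0.05919799 0.05518994] [0.54158918 0.19921278 0.06561698] [ 0.09931552 -0.995056    0.5242269   0.13061035]
```

View pics/crop.png

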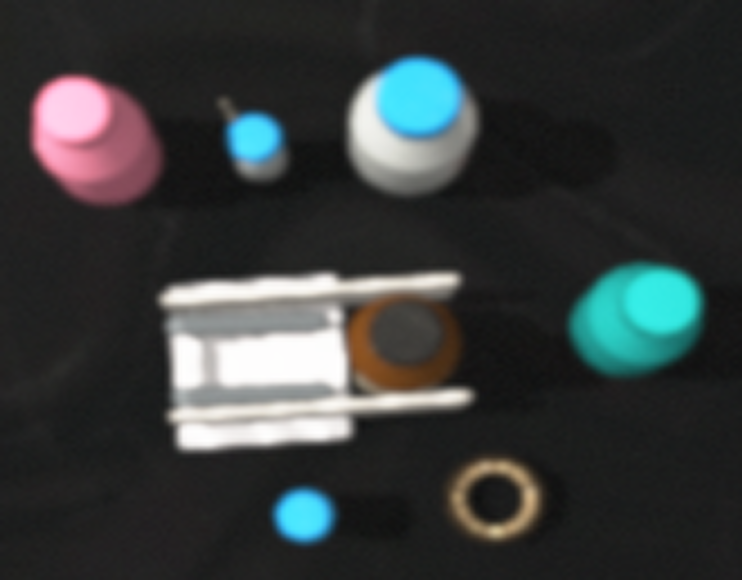

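```bash
python3 - <<'E'
from h import *
a=np.load("top.npz");P=cloud("top",a['d']);b=np.load("scene.npz");Q=cloud("scene",b['d'])
S=np.concatenate([P[a['d']>0],Q[b['d']>0]])
# max height map, 5cm cells
print("rows x from .3..0.9, cols y -.6..+.4")
for x in np.arange(.9,.1,-.05):
    r=[]
    for y in np.arange(.45,-.65,-.05):
        s=S[(abs(S[:,0]-x)<.025)&(abs(S[:,1]-y)<.025)]
        r.append("%4d"%(1000*np.percentile(s[:,2],98)) if len(s) else "   .")
    print("%.2f"%x,*r)
print(np.arange(.45,-.65,-.05).round(2))
E
```

```text
rows x from .3..0.9, cols y -.6..+.4
0.90   50   46   44   43    4    5    4    4    4    4    4    5  677    .   65   72   71    4   69    4    .    .
0.85   33   23    9    4    5    5    4    4    4    4    4    4  672  191    7  561  108   69   68    .    .    .
0.80    9    4    4    5    3    4    4    4    4    4    4    4  290  187    4  312  211   65    .    .    .    .
0.75   78   76    3    3    3    3    4    3    3    3    3    4  396  140  140   25  213    .    .    .    .    .
0.70   77   76    3    4  126   71   55  121  118    3    3    4  138  107  140    4  212    .    .    .    .    .
0.65   74   74    3    4  126   77   57  120  115    4    3    3   35  139  138    4  211    .    .    .    .    .
0.60    3    3    3    3    3   59   60   77   58  125  124    3   91   92   87    3  212    .    .    .    .    .
0.55   13    3    4    3    3   40   31  127   85  125  125    3   93   93   91    3  210  120   44    .    .    .
0.50   27    3    3    3    3   60   60   38   20   18    3    4  388  396    3    3    3   68   55    .    .    .
0.45   28    3    3    3    
[... 210 characters left out ...]
7 -340 -341 -339 -336 -339 -353 -793 -795    7  429  413  378  398  174   96  -34    .    . -795 -793 -791
0.30 -337 -342 -346 -340 -336 -337 -348 -792 -790   14  420  117  208  331  355  202  164    .    . -798 -790 -790
0.25 -336 -340 -342 -340 -336 -338 -351 -790  -66  -11 -638  137  213  283  269  199  170    .    .    .    .    .
0.20 -336 -337 -338 -337 -338 -340 -360 -789 -111 -194 -557  121  115    .    .    .    .    .    .    .    .    .
0.15 -340 -338 -337 -339 -341 -349    0    1    1    1    1    0 -692 -703    .    .    .    .    .    .    .    .
[ 0.45  0.4   0.35  0.3   0.25  0.2   0.15  0.1   0.05  0.   -0.05 -0.1
 -0.15 -0.2  -0.25 -0.3  -0.35 -0.4  -0.45 -0.5  -0.55 -0.6 ]
```

```bash
python3 - <<'E'
from h import *
a=np.load("top.npz");P=cloud("top",a['d']);b=np.load("scene.npz");Q=cloud("scene",b['d'])
for n,M,pts in (("top",P,[(345,280),(310,325),(352,320),(330,300),(410,330),(480,270),(390,350),(350,110),(365,100),(400,80),(420,60),(345,20),(440,268),(495,320)]),("scene",Q,[(112,200),(108,228),(120,226),(90,222),(40,220),(25,60),(15,105),(60,180),(230,240),(235,330),(40,130)])):
    for u,v in pts: print(n,(u,v),M[v,u].round(3))
i=a['p'][240:384,280:512,::-1];cv2.imwrite("pics/c2.png",cv2.resize(i,None,fx=3,fy=3))
i=b['p'][0:384,0:256,::-1];cv2.imwrite("pics/c3.png",cv2.resize(i,None,fx=1.56,fy=1.56))
p,d=viewer.camera("wrist");cv2.imwrite("pics/w0.png",p[:,:,::-1])
E
```

```text
top (345, 280) [ 0.4   -0.084  0.012]
top (310, 325) [ 0.299 -0.008 -0.004]
top (352, 320) [ 0.31  -0.104 -0.014]
top (330, 300) [ 0.357 -0.048  0.021]
top (410, 330) [ 0.368 -0.077  0.402]
top (480, 270) [ 0.445 -0.163  0.416]
top (390, 350) [ 0.349 -0.043  0.427]
top (350, 110) [ 0.8   -0.104  0.001]
top (365, 100) [ 0.82  -0.136  0.016]
top (400, 80) [ 0.771 -0.136  0.243]
top (420, 60) [ 0.766 -0.136  0.33 ]
top (345, 20) [ 0.977 -0.073  0.095]
top (440, 268) [ 0.443 -0.145  0.345]
top (495, 320) [ 0.382 -0.187  0.399]
scene (112, 200) [ 0.352 -0.052  0.018]
scene (108, 228) [ 0.386 -0.098  0.002]
scene (120, 226) [ 0.405 -0.081  0.006]
scene (90, 222) [ 0.333 -0.107 -0.015]
scene (40, 220) [ 0.366 -0.192  0.124]
scene (25, 60) [ 0.366 -0.093  0.394]
scene (15, 105) [ 0.462 -0.163  0.415]
scene (60, 180) [ 0.108 -0.049 -0.103]
scene (230, 240) [ 0.759 -0.136  0.381]
scene (235, 330) [ 0.764 -0.147  0.169]
scene (40, 130) [ 0.069 -0.021  0.026]
```

View pics/c2.png

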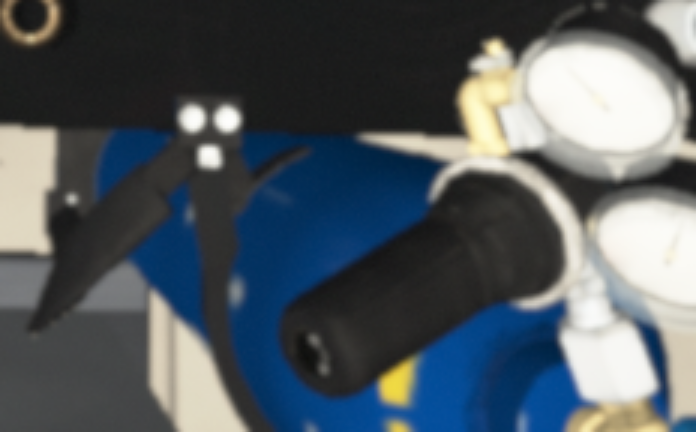

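View pics/c3.png

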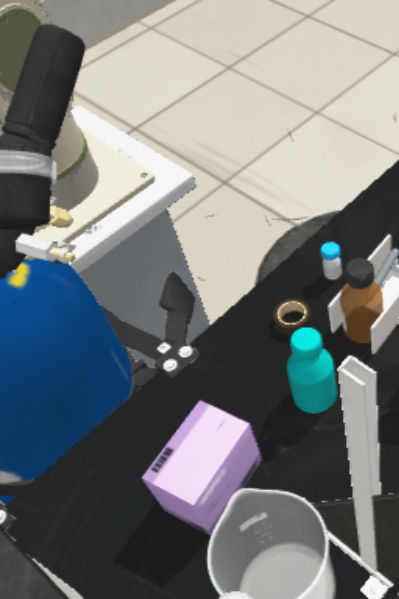

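View pics/w0.png

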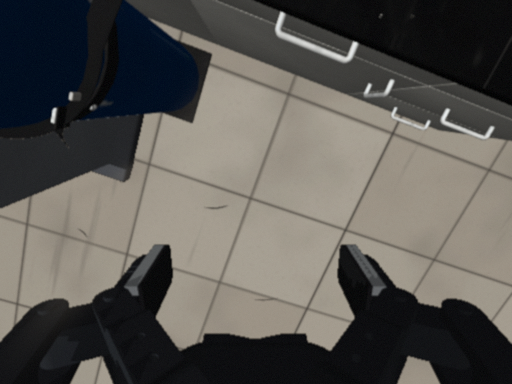

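>>> move_arm([
  [0,0,-0.06,0,0,0,1],
  [0,0,-0.06,0,0,0,1],
  [0,0,-0.06,0,0,0,1],
  [0,0,-0.06,0,0,0,1],
  [0,0,-0.06,0,0,0,1],
  [0.052,-0.013,0,0,0,0,1],
  [0.052,-0.013,0,0,0,0,1],
  [0.052,-0.013,0,0,0,0,1],
  [0.052,-0.013,0,0,0,0,1],
  [0.052,-0.013,0,0,0,0,1],
])

```text
clock: 1.4
position: [0.433, -0.4402, 0.5312]
ee_rot: [0.986, 0.169, -0.0, -0.0]
ft_force: [0.0, -1.6, -0.2]
grip_width: 1.004
```

>>> move_arm([
  [0.042,-0.036,0,0,0,0,1],
  [0.042,-0.036,0,0,0,0,1],
  [0.042,-0.036,0,0,0,0,1],
  [0.042,-0.036,0,0,0,0,1],
  [0.042,-0.036,0,0,0,0,1],
  [0.024,-0.045,0,0,0,0,1],
  [0.024,-0.045,0,0,0,0,1],
  [0.024,-0.045,0,0,0,0,1],
  [0.024,-0.045,0,0,0,0,1],
])

```text
clock: 2.52
position: [0.6003, 0.0016, 0.5312]
ee_rot: [0.986, 0.169, -0.0, 0.0]
ft_force: [0.4, -1.1, -0.3]
grip_width: 1.001
```

>>> move_arm([
  [-0.005,-0.049,0,0,0,0,1],
  [-0.005,-0.049,0,0,0,0,1],
  [0,0,0.06,0,0,7,1],
  [0,0,0.06,0,0,6.8,1],
  [0,0,0.06,0,0,0,1],
  [0,0,0.05,0,0,0,1],
  [0,0,0,0,0,0,1],
])

```text
clock: 3.4
position: [0.5564, 0.0884, 0.2979]
ee_rot: [0.999, 0.049, -0.003, 0.001]
ft_force: [0.4, 0.2, 1.1]
grip_width: 0.999
```

```bash
python3 - <<'E'
from h import *
print({k:np.round(v,3) for k,v in manip.get_obs().items()})
for n in ("wrist","scene"):
    p,d=viewer.camera(n);cv2.imwrite(f"pics/{n}1.png",p[:,:,::-1])
E
```

```text
{'clock': np.float64(3.4), 'joint_pos': array([ 0.079,  0.197, -0.37 ,  1.5  ,  0.071,  1.464, -1.765]), 'joint_velocities': array([-0.004, -0.033, -0.004, -0.131, -0.001,  0.056,  0.002]), 'tau': array([-1.6500e-01, -4.9843e+01, -2.4430e+00, -3.6264e+01, -0.0000e+00,
       -1.0370e+00, -3.4000e-02]), 'position': array([0.556, 0.088, 0.298]), 'ee_rot': array([ 0.999,  0.049, -0.003,  0.001]), 'ft_force': array([0.445, 0.192, 1.087]), 'torque': array([-0.042, -0.038, -0.01 ]), 'grip_width': np.float64(0.999)}
```

View pics/wrist1.png

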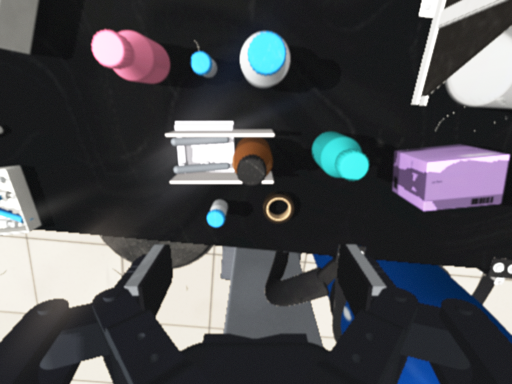

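View pics/scene1.png

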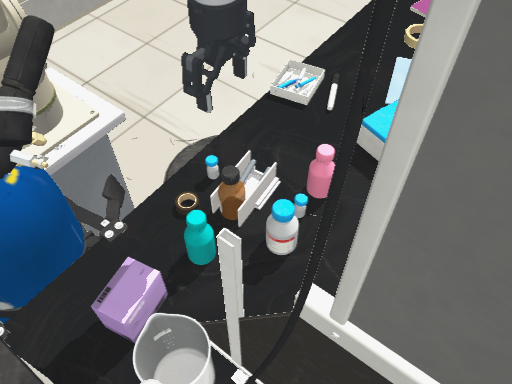

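>>> move_arm([
  [0,0,0,-10,0,0,1],
  [0,0,0,-10,0,0,1],
  [0,0,0,-10,0,0,1],
  [0,0,0,-10,0,0,1],
  [0,0,0,-10,0,0,1],
  [0,0,0,-10,0,0,1],
  [0,0,0,0,0,0,1],
  [0,0,0,0,0,0,1],
])

```text
clock: 4.5
position: [0.5589, 0.0891, 0.3031]
ee_rot: [0.866, 0.041, 0.026, 0.497]
ft_force: [-0.4, -0.7, -0.4]
grip_width: 1.0
```

```bash
python3 - <<'E'
from h import *
from scipy.spatial.transform import Rotation as R
o=manip.get_obs()
print(o['joint_pos'].round(3),o['position'].round(4)); print(R.from_quat(o['ee_rot']).as_matrix().round(3))
p,d=viewer.camera("scene");cv2.imwrite(f"pics/scene2.png",p[:,:,::-1])
E
```

```text
[-0.428  0.487 -0.363  1.481  0.947  1.929 -2.295] [0.5589 0.0891 0.3031]
[[ 0.995  0.046  0.085]
 [ 0.097 -0.502 -0.859]
 [ 0.003  0.864 -0.504]]
```

View pics/scene2.png

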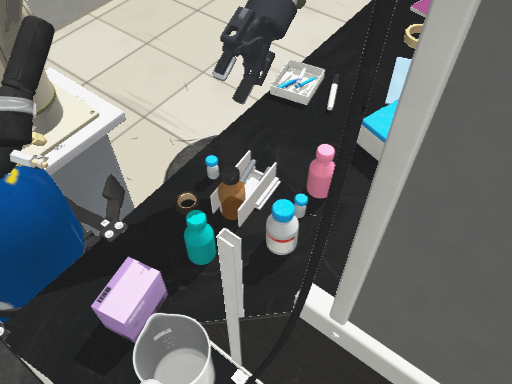

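>>> move_arm([
  [0,0,0,10,0,0,1],
  [0,0,0,10,0,0,1],
  [0,0,0,10,0,0,1],
  [0,0,0,10,0,0,1],
  [0,0,0,10,0,0,1],
  [0,0,0,10,0,0,1],
  [0,0,0,0,0,-10,1],
  [0,0,0,0,0,-10,1],
  [0,0,0,0,0,-10,1],
  [0,0,0,0,0,-10,1],
])

```text
clock: 5.8
position: [0.5591, 0.088, 0.3042]
ee_rot: [0.921, 0.389, 0.003, 0.001]
ft_force: [-0.1, -0.2, -0.1]
grip_width: 0.999
```

>>> move_arm([
  [0,0,0,0,0,-10,1],
  [0,0,0,0,0,-10,1],
  [0,0,0,0,0,-10,1],
  [0,0,0,0,0,-10,1],
  [0,0,0,0,0,-10,1],
  [0,0,0,0,0,-10,1],
  [0,0,0,0,0,-10,1],
  [0,0,0,0,0,-10,1],
  [0,0,0,0,0,-10,1],
  [0,0,0,0,0,-10,1],
])

```text
clock: 7.05
position: [0.5591, 0.088, 0.3041]
ee_rot: [0.294, 0.956, 0.001, 0.003]
ft_force: [0.1, 0.3, -0.6]
grip_width: 1.003
```

>>> move_arm([
  [0,0,0,0,0,-10,1],
  [0,0,0,0,0,-10,1],
  [0,0,0,0,0,-10,1],
  [0,0,0,0,0,-10,1],
  [0,0,0,0,0,0,1],
])

```text
clock: 7.68
position: [0.5589, 0.0881, 0.3036]
ee_rot: [-0.048, 0.999, 0.0, 0.002]
ft_force: [-0.6, 0.4, 0.1]
grip_width: 0.997
```

```bash
cat >> h.py <<'E'
from scipy.spatial.transform import Rotation as Rot
YAW=np.arctan2(-.995,.0993); O=np.array([.5577,.1188,0])
X=np.array([np.cos(YAW),np.sin(YAW),0]);Y=np.array([-X[1],X[0],0])
RR=np.stack([X,Y,[0,0,1]],1)
def rest(p): return RR.T@(np.array(p)-O)
def st():
    o=manip.get_obs();M=Rot.from_quat(o['ee_rot']).as_matrix()
    print('t',round(float(o['clock']),2),'TCP rest mm',(1000*rest(o['position'])).round(1),'w',round(float(o['grip_width']),3),'j',o['joint_pos'].round(2),'F rest',(RR.T@o['ft_force']).round(1))
    print('tool axes in rest (cols)\n',(RR.T@M).round(3))
    return o,M
E
python3 - <<'E'
from h import *
o,M=st(); p,d=viewer.camera("wrist");cv2.imwrite("pics/w3.png",p[:,:,::-1])
E
```

```text
t 7.67 TCP rest mm [ 30.7  -1.8 303.6] w 0.997 j [ 0.37  0.24 -0.72  1.48  0.16  1.48  1.31] F rest [-0.5 -0.5  0.1]
tool axes in rest (cols)
 [[-0.004 -1.     0.   ]
 [-1.     0.004  0.004]
 [-0.004 -0.    -1.   ]]
```

View pics/w3.png

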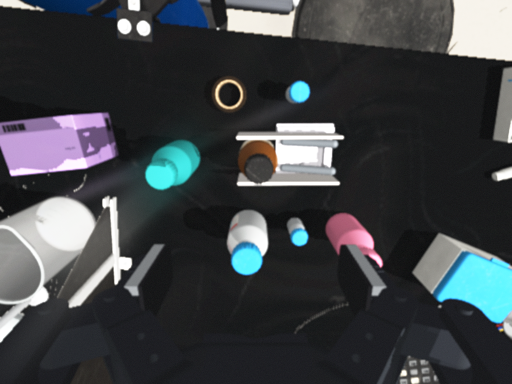

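```bash
python3 - <<'E'
from h import *
o=manip.get_obs();M=Rot.from_quat(o['ee_rot']).as_matrix()
p,d=viewer.camera("wrist");c=viewer.calibration("wrist");T=c['T_tool_cam']
v,u=np.mgrid[:384,:512]
C=np.stack([(u-c['cx'])/c['fx']*d,(v-c['cy'])/c['fy']*d,d],-1)
W=(C@T[:3,:3].T+T[:3,3])@M.T+o['position']
Q=(W-O)@RR*1000
s=Q[120:200,220:360].reshape(-1,3)
k=s[(s[:,2]>118)&(s[:,2]<130)&(abs(s[:,0]-30)<25)];print("cap",len(k),k.mean(0).round(1),k.min(0).round(1),k.max(0).round(1))
k=s[(s[:,2]>56)&(s[:,2]<64)&(abs(s[:,1])>25)&(abs(s[:,1])<40)]
for g in (k[k[:,1]>0],k[k[:,1]<0]): print("cheek",len(g),g.mean(0).round(1),g.min(0).round(1),g.max(0).round(1),np.polyfit(g[:,0],g[:,1],1).round(3))
k=s[(s[:,2]>100)&(s[:,2]<110)];print("shoulder",len(k),k.mean(0).round(1) if len(k) else '')
p,d=viewer.camera("top");b=cloud("top",d);print()
E
```

```text
cap 678 [ 27.3  -5.2 124.4] [ 11.1 -21.3 118.2] [ 43.7  12.2 126.9]
cheek 321 [-21.1  29.8  59.5] [-85.6  27.7  56. ] [56.4 32.5 61.9] [-1.000e-03  2.977e+01]
cheek 352 [-14.1 -33.6  60. ] [-85.8 -36.   56.1] [ 56.  -25.9  63.8] [ 4.0000e-03 -3.3592e+01]
shoulder 15 [ 31.4 -17.4 107.4]
```

>>> move_arm([
  [0.002,0.003,0.05,0,0,0,0],
  [0,0,0.05,0,0,0,0],
  [0,0,0.05,0,0,0,0],
  [0,0,0,0,0,0,0],
  [0,0,0,0,0,0,0],
], force=20)

```text
clock: 8.45
position: [0.5571, 0.0922, 0.1536]
ee_rot: [-0.049, 0.999, 0.0, 0.001]
ft_force: [-0.3, 0.4, 1.4]
grip_width: 0.5
```

```bash
python3 - <<'E'
from h import *
o,M=st(); p,d=viewer.camera("wrist");cv2.imwrite("pics/w4.png",p[:,:,::-1])
p,d=viewer.camera("scene");cv2.imwrite("pics/s4.png",cv2.resize(p[100:250,140:340,::-1],None,fx=4,fy=4))
E
```

```text
t 8.45 TCP rest mm [ 26.4  -3.3 153.6] w 0.5 j [ 0.35  0.34 -0.7   1.7   0.23  1.19  1.25] F rest [-0.4 -0.2  1.4]
tool axes in rest (cols)
 [[-0.002 -1.    -0.   ]
 [-1.     0.002  0.003]
 [-0.003  0.    -1.   ]]
```

View pics/w4.png

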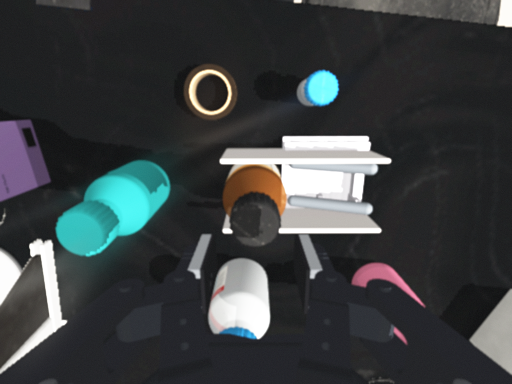

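View pics/s4.png

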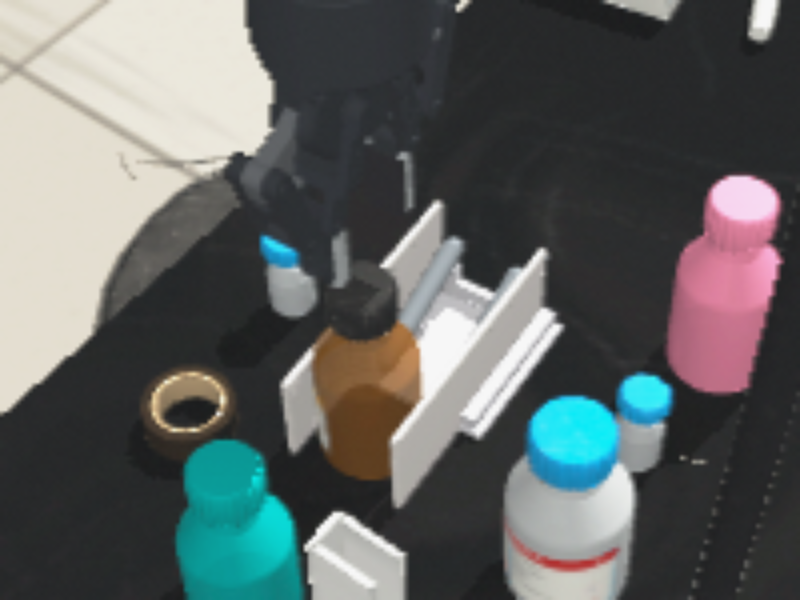

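>>> move_arm([
  [0,0,0.012,0,0,0,0],
  [0,0,0.012,0,0,0,0],
  [0,0,0.01,0,0,0,0],
  [0,0,0.01,0,0,0,0],
  [0,0,0,0,0,0,0],
])

```text
clock: 9.18
position: [0.5554, 0.0918, 0.1063]
ee_rot: [-0.05, 0.999, -0.0, -0.001]
ft_force: [0.6, -0.1, 0.7]
grip_width: 0.5
```

```bash
python3 - <<'E'
from h import *
o,M=st(); p,d=viewer.camera("wrist");cv2.imwrite("pics/w5.png",cv2.resize(p[130:330,130:380,::-1],None,fx=3,fy=3))
p,d=viewer.camera("scene");cv2.imwrite("pics/s5.png",cv2.resize(p[100:250,140:340,::-1],None,fx=4,fy=4))
E
```

```text
t 9.18 TCP rest mm [ 26.6  -5.  106.3] w 0.5 j [ 0.33  0.39 -0.69  1.74  0.27  1.11  1.22] F rest [0.1 0.6 0.7]
tool axes in rest (cols)
 [[-0.    -1.    -0.   ]
 [-1.     0.    -0.002]
 [ 0.002  0.    -1.   ]]
```

View pics/w5.png

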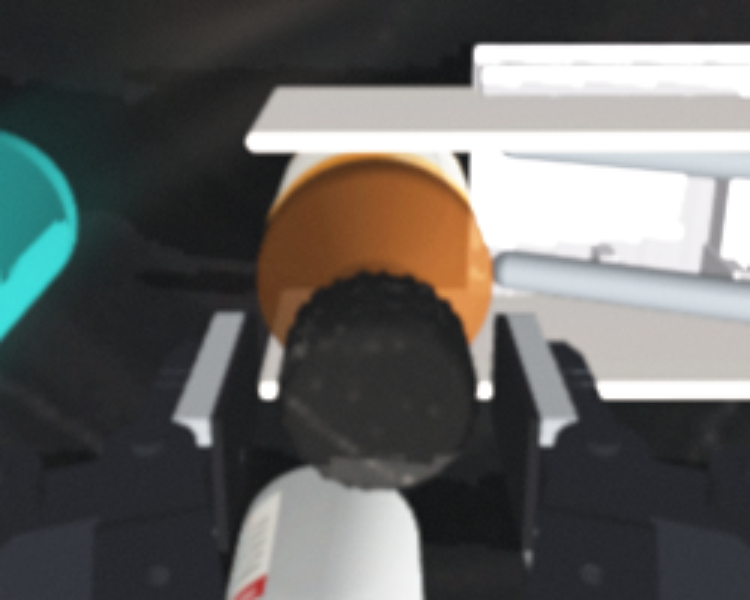

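View pics/s5.png

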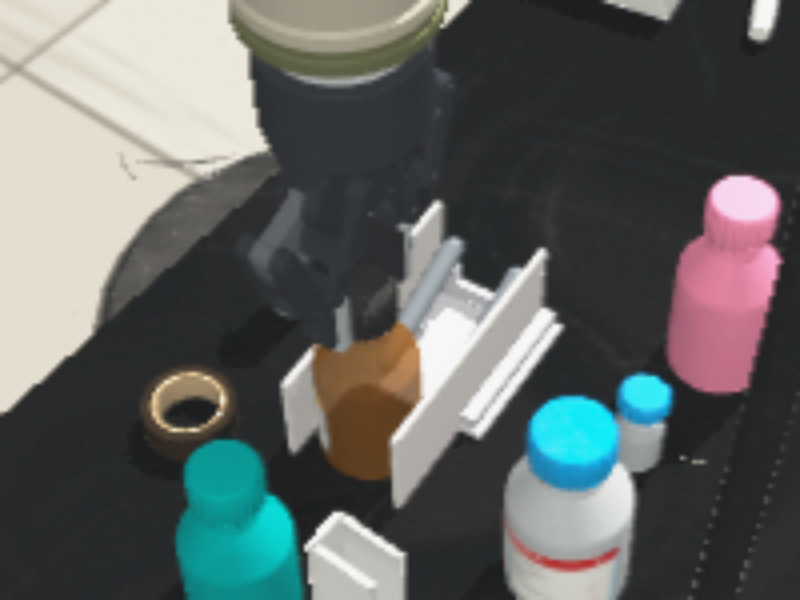

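```bash
cat >> h.py <<'E'
XS=-1.5; YC=-4.
def tgt(th,h=108,thb=None):
    # TCP (rest mm) for bottle tilt thb; c: foot edge
    t=np.radians(th if thb is None else thb)
    c=max(1,5*np.tan(t)); return np.array([XS+c+27*np.cos(t)-h*np.sin(t),YC,27*np.sin(t)+h*np.cos(t)])
def rows(seq,p,M):
    """seq of (hand tilt, bottle tilt); p rest mm, M tool axes in rest; rows to run"""
    for th,tb in seq:
        G=np.array([[0,-1,0],[-1,0,0],[0,0,-1.]])          # upright
        G=Rot.from_rotvec([0,-np.radians(th),0]).as_matrix()@G
        q=tgt(th,thb=tb); d=M.T@(q-p); w=np.degrees(Rot.from_matrix(M.T@G).as_rotvec())
        print(th,tb,q.round(1),'->',(d/1000).round(4),w.round(2)); p,M=q,G
E
python3 - <<'E'
from h import *
o,M=st(); rows([(t,t) for t in range(3,58,3)]+[(57,60),(57,63),(57,66),(57,69),(57,71)],1000*rest(o['position']),RR.T@M)
E
```

```text
t 9.28 TCP rest mm [ 26.5  -4.3 107.4] w 0.5 j [ 0.33  0.39 -0.69  1.74  0.27  1.11  1.22] F rest [-0.5  0.7  0.5]
tool axes in rest (cols)
 [[-0. -1. -0.]
 [-1.  0.  0.]
 [-0.  0. -1.]]
3 3 [ 20.8  -4.  109.3] -> [-0.0003  0.0057 -0.0019] [ 3.    0.   -0.03]
6 6 [ 15.1  -4.  110.2] -> [ 0.      0.0057 -0.0013] [3. 0. 0.]
9 9 [  9.3  -4.  110.9] -> [ 0.      0.0057 -0.0013] [3. 0. 0.]
12 12 [  3.5  -4.  111.3] -> [ 0.      0.0056 -0.0013] [3. 0. 0.]
15 15 [ -2.   -4.  111.3] -> [ 0.      0.0054 -0.0012] [3. 0. 0.]
18 18 [ -7.6  -4.  111.1] -> [ 0.      0.0054 -0.0012] [3. 0. 0.]
21 21 [-13.1  -4.  110.5] -> [ 0.      0.0054 -0.0012] [3. 0. 0.]
24 24 [-18.5  -4.  109.6] -> [ 0.      0.0054 -0.0012] [3. 0. 0.]
27 27 [-23.9  -4.  108.5] -> [ 0.      0.0054 -0.0011] [3. 0. 0.]
30 30 [-29.2  -4.  107. ] -> [ 0.      0.0054 -0.0011] [3. 0. 0.]
33 33 [-34.4  -4.  105.3] -> [ 0.      0.0054 -0.0011] [3. 0. 0.]
36 36 [-39.5  -4.  103.2] -> [ 0.      0.0054 -0.0011] [3. 0. 0.]
39 39 [-44.4  -4.  100.9] -> [ 0.      0.0054 -0.001 ] [3. 0. 0.]
42 42 [-49.2  -4.   98.3] -> [ 0.      0.0053 -0.001 ] [3. 0. 0.]
45 45 [-53.8  -4.   95.5] -> [ 0.      0.0053 -0.0009] [3. 0. 0.]
48 48 [-58.1  -4.   92.3] -> [ 0.      0.0053 -0.0009] [3. 0. 0.]
51 51 [-62.3  -4.   88.9] -> [ 0.      0.0053 -0.0008] [3. 0. 0.]
54 54 [-66.1  -4.   85.3] -> [ 0.      0.0052 -0.0007] [3. 0. 0.]
57 57 [-69.7  -4.   81.5] -> [ 0.      0.0052 -0.0006] [3. 0. 0.]
57 60 [-72.9  -4.   77.4] -> [ 0.      0.0052 -0.0005] [0. 0. 0.]
57 63 [-75.7  -4.   73.1] -> [0.     0.0051 0.    ] [0. 0. 0.]
57 66 [-78.   -4.   68.6] -> [0.     0.005  0.0005] [0. 0. 0.]
57 69 [-79.6  -4.   63.9] -> [0.     0.0048 0.0011] [0. 0. 0.]
57 71 [-80.3  -4.   60.7] -> [0.     0.0031 0.0012] [0. 0. 0.]
```

>>> move_arm([
  [0,0.0057,-0.0019,3,0,0,0],
  [0,0.0057,-0.0013,3,0,0,0],
  [0,0.0057,-0.0013,3,0,0,0],
  [0,0.0056,-0.0013,3,0,0,0],
  [0,0,0,0,0,0,0],
])

```text
clock: 9.9
position: [0.5535, 0.1167, 0.1116]
ee_rot: [-0.051, 0.993, -0.104, 0.006]
ft_force: [0.1, -0.3, 0.8]
grip_width: 0.496
```

```bash
python3 - <<'E'
from h import *
o,M=st()
p,d=viewer.camera("scene");cv2.imwrite("pics/s6.png",cv2.resize(p[100:250,140:340,::-1],None,fx=4,fy=4))
E
```

```text
t 9.9 TCP rest mm [  1.7  -4.3 111.6] w 0.496 j [ 0.12  0.41 -0.65  1.71  0.47  1.22  0.99] F rest [0.4 0.1 0.8]
tool axes in rest (cols)
 [[ 0.002 -0.978  0.207]
 [-1.    -0.002  0.001]
 [-0.001 -0.207 -0.978]]
```

View pics/s6.png

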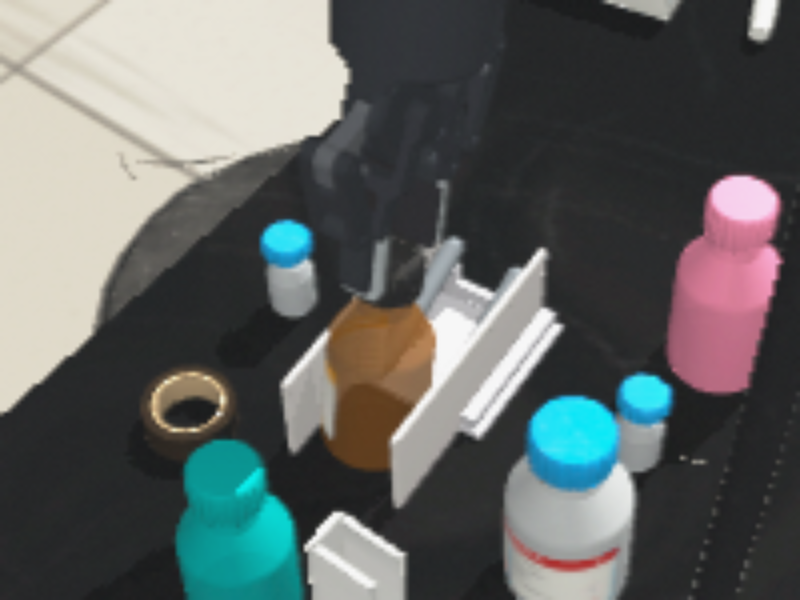

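>>> move_arm([
  [0,0.0054,-0.0012,3,0,0,0],
  [0,0.0054,-0.0012,3,0,0,0],
  [0,0.0054,-0.0012,3,0,0,0],
  [0,0.0036,-0.0008,2,0,0,0],
  [0,0.0036,-0.0008,2,0,0,0],
  [0,0.0036,-0.0008,2,0,0,0],
  [0,0.0036,-0.0008,2,0,0,0],
  [0,0,0,0,0,0,0],
])

```text
clock: 10.95
position: [0.5501, 0.1467, 0.1071]
ee_rot: [-0.049, 0.967, -0.25, 0.012]
ft_force: [0.3, 0.2, -0.4]
grip_width: 0.502
```

```bash
python3 - <<'E'
from h import *
o,M=st()
p,d=viewer.camera("scene");cv2.imwrite("pics/s7.png",cv2.resize(p[100:250,140:340,::-1],None,fx=4,fy=4))
E
```

```text
t 10.95 TCP rest mm [-28.5  -4.8 107.1] w 0.502 j [-0.15  0.53 -0.59  1.63  0.7   1.44  0.73] F rest [-0.2  0.3 -0.4]
tool axes in rest (cols)
 [[ 0.001 -0.874  0.485]
 [-1.    -0.002 -0.   ]
 [ 0.001 -0.485 -0.874]]
```

View pics/s7.png

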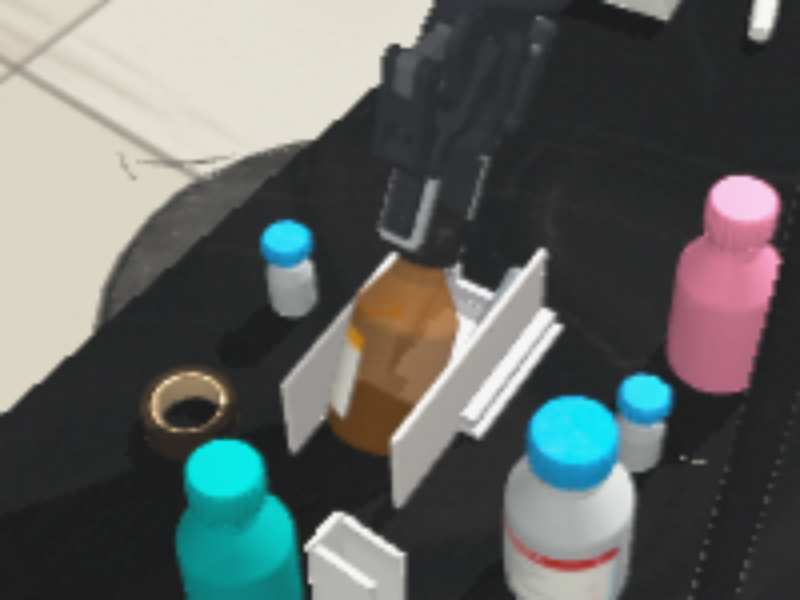

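>>> move_arm([
  [0,0.0036,-0.0007,2,0,0,0],
  [0,0.0036,-0.0007,2,0,0,0],
  [0,0.0036,-0.0007,2,0,0,0],
  [0,0.0036,-0.0007,2,0,0,0],
  [0,0.0036,-0.0007,2,0,0,0],
  [0,0.0036,-0.0007,2,0,0,0],
  [0,0.0036,-0.0007,2,0,0,0],
  [0,0.0036,-0.0006,2,0,0,0],
  [0,0,0,0,0,0,0],
])

```text
clock: 12.12
position: [0.5475, 0.1727, 0.0944]
ee_rot: [-0.047, 0.923, -0.383, 0.019]
ft_force: [-0.0, 0.5, 0.2]
grip_width: 0.5
```

```bash
python3 - <<'E'
from h import *
o,M=st()
p,d=viewer.camera("scene");cv2.imwrite("pics/s8.png",cv2.resize(p[100:250,140:340,::-1],None,fx=4,fy=4))
p,d=viewer.camera("wrist");cv2.imwrite("pics/w8.png",p[:,:,::-1])
E
```

```text
t 12.12 TCP rest mm [-54.7  -4.8  94.4] w 0.5 j [-0.37  0.7  -0.52  1.53  0.85  1.67  0.57] F rest [-0.5  0.   0.2]
tool axes in rest (cols)
 [[ 0.001 -0.706  0.708]
 [-1.    -0.002 -0.   ]
 [ 0.001 -0.708 -0.706]]
```

View pics/s8.png

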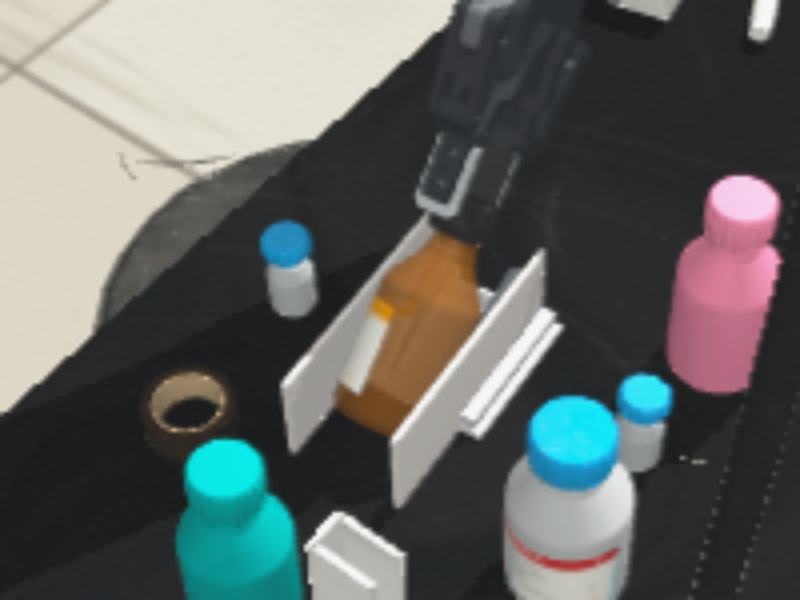

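View pics/w8.png

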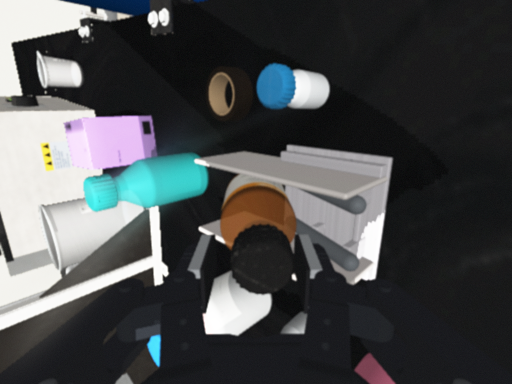

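>>> move_arm([
  [0,0.0036,-0.0006,2,0,0,0],
  [0,0.0036,-0.0006,2,0,0,0],
  [0,0.0036,-0.0006,2,0,0,0],
  [0,0.0035,-0.0005,2,0,0,0],
  [0,0.0035,-0.0005,2,0,0,0],
  [0,0.0035,-0.0005,2,0,0,0],
  [0,0,0,0,0,0,0],
])

```text
clock: 13.1
position: [0.5459, 0.1886, 0.0801]
ee_rot: [-0.044, 0.877, -0.477, 0.023]
ft_force: [-0.1, 0.2, -0.2]
grip_width: 0.5
```

```bash
python3 - <<'E'
from h import *
o,M=st()
p,d=viewer.camera("scene");cv2.imwrite("pics/s9.png",cv2.resize(p[100:250,140:340,::-1],None,fx=4,fy=4))
rows([(59,59),(60,61),(60,63),(60,65),(60,67),(60,69),(60,71),(60,73)],1000*rest(o['position']),RR.T@M)
E
```

```text
t 13.1 TCP rest mm [-70.6  -4.8  80.1] w 0.5 j [-0.5   0.84 -0.45  1.44  0.93  1.82  0.51] F rest [-0.2 -0.1 -0.2]
tool axes in rest (cols)
 [[ 0.001 -0.544  0.839]
 [-1.    -0.002 -0.   ]
 [ 0.002 -0.839 -0.544]]
59 59 [-71.8  -4.   78.8] -> [-0.0008  0.0018 -0.0003] [ 1.92 -0.02  0.09]
60 61 [-73.8  -4.   76. ] -> [ 0.      0.0034 -0.0003] [1. 0. 0.]
60 63 [-75.7  -4.   73.1] -> [ 0.      0.0034 -0.0001] [0. 0. 0.]
60 65 [-77.2  -4.   70.1] -> [0.     0.0034 0.0001] [0. 0. 0.]
60 67 [-78.6  -4.   67.1] -> [0.     0.0033 0.0004] [0. 0. 0.]
60 69 [-79.6  -4.   63.9] -> [0.     0.0032 0.0007] [0. 0. 0.]
60 71 [-80.3  -4.   60.7] -> [0.     0.0031 0.001 ] [0. 0. 0.]
60 73 [-80.5  -4.   57.4] -> [0.     0.003  0.0014] [0. 0. 0.]
```

View pics/s9.png

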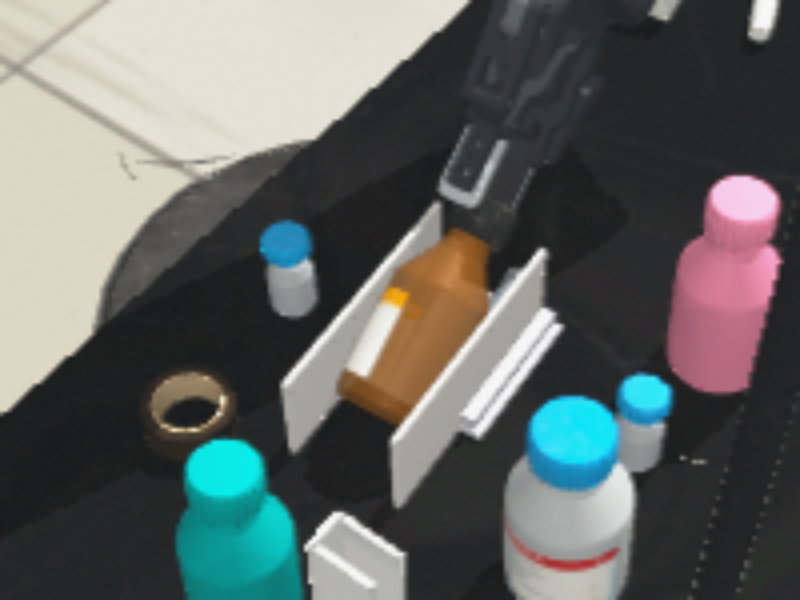

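>>> move_arm([
  [0,0.0034,-0.0003,1.5,0,0,0],
  [0,0.0034,-0.0003,1.5,0,0,0],
  [0,0.0033,-0.0001,1,0,0,0],
  [0,0.0033,0,1,0,0,0],
  [0,0.0033,0,0,0,0,0],
  [0,0,0,0,0,0,0],
])

```text
clock: 13.9
position: [0.5455, 0.1971, 0.0668]
ee_rot: [-0.042, 0.856, -0.514, 0.025]
ft_force: [-0.6, 0.4, 0.3]
grip_width: 0.499
```

```bash
python3 - <<'E'
from h import *
o,M=st()
p,d=viewer.camera("scene");cv2.imwrite("pics/s10.png",cv2.resize(p[100:250,140:340,::-1],None,fx=4,fy=4))
p,d=viewer.camera("wrist");cv2.imwrite("pics/w10.png",p[:,:,::-1])
E
```

```text
t 13.9 TCP rest mm [-79.1  -4.4  66.8] w 0.499 j [-0.55  0.92 -0.42  1.39  0.96  1.88  0.48] F rest [-0.5 -0.5  0.3]
tool axes in rest (cols)
 [[-0.    -0.469  0.883]
 [-1.     0.    -0.001]
 [ 0.    -0.883 -0.469]]
```

View pics/s10.png

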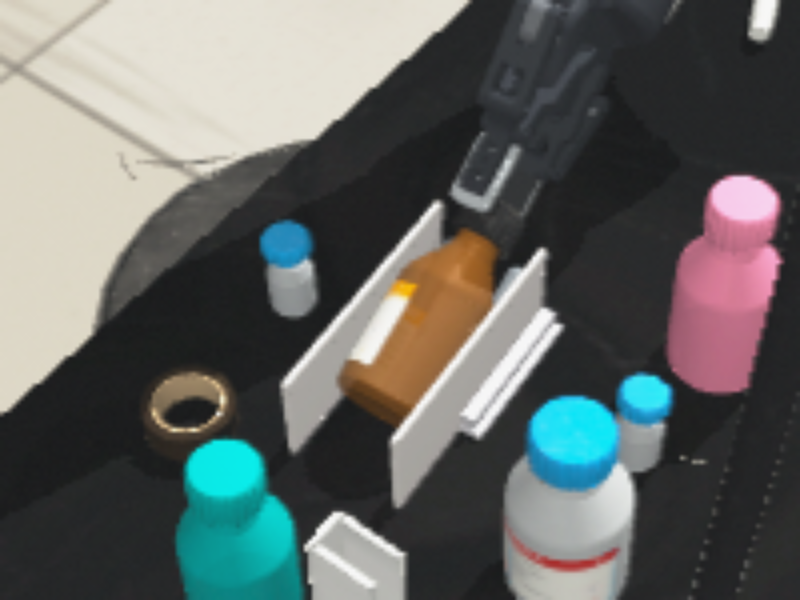

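View pics/w10.png

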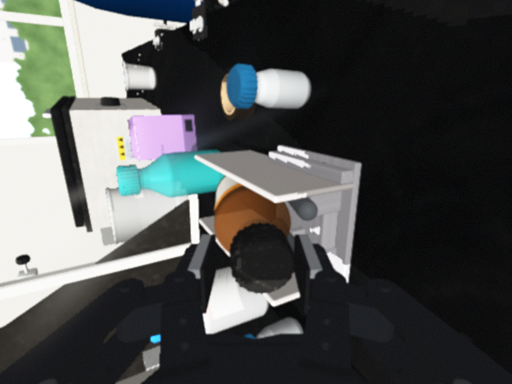

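>>> move_arm([
  [0,0.0016,0.0003,0,0,0,0],
  [0,0.0016,0.0003,0,0,0,0],
  [0,0.0016,0.0004,0,0,0,0],
  [0,0.0016,0.0004,0,0,0,0],
  [0,0,0,0,0,0,0],
])

```text
clock: 14.62
position: [0.5453, 0.1988, 0.0606]
ee_rot: [-0.042, 0.856, -0.514, 0.025]
ft_force: [-1.1, -0.9, 0.7]
grip_width: 0.505
```

```bash
cat > look.py <<'E'
from h import *
import sys
k=sys.argv[1]
o,M=st()
p,d=viewer.camera("scene");cv2.imwrite(f"pics/s{k}.png",cv2.resize(p[100:250,140:340,::-1],None,fx=4,fy=4))
p,d=viewer.camera("wrist");cv2.imwrite(f"pics/w{k}.png",p[:,:,::-1])
E
python3 look.py 11
```

```text
t 14.62 TCP rest mm [-80.8  -4.4  60.6] w 0.505 j [-0.56  0.93 -0.42  1.38  0.96  1.87  0.48] F rest [ 0.8 -1.2  0.7]
tool axes in rest (cols)
 [[-0.001 -0.469  0.883]
 [-1.     0.    -0.001]
 [ 0.    -0.883 -0.469]]
```

View pics/s11.png

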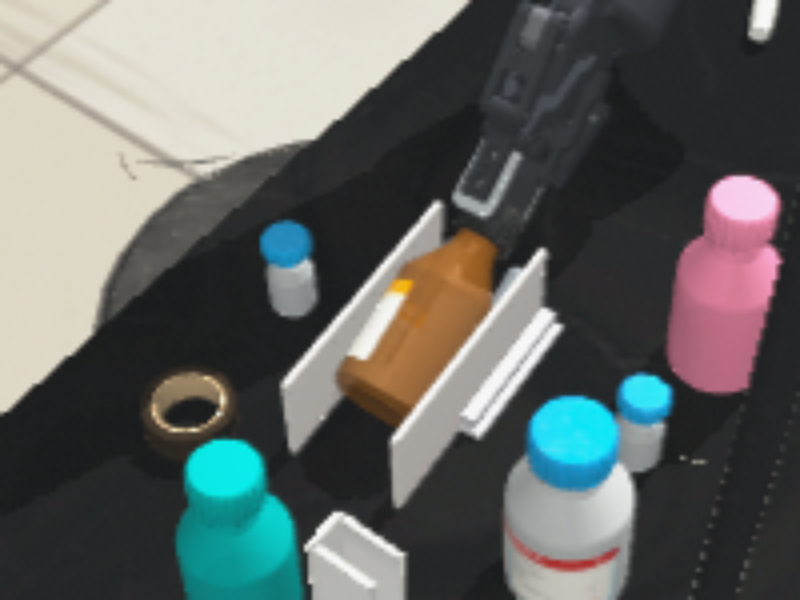

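View pics/w11.png

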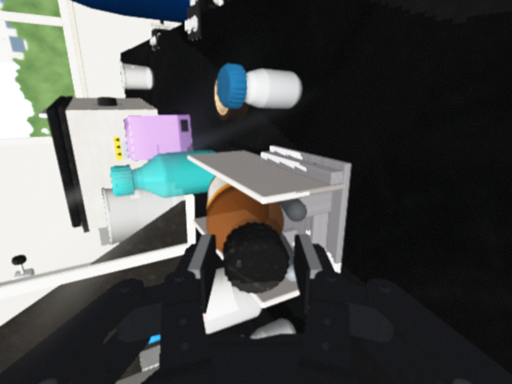

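>>> move_arm([
  [0,0,-0.005,0,0,0,0],
  [0,0,-0.01,0,0,0,0],
  [0,0,-0.015,0,0,0,0],
  [0,0,-0.03,0,0,0,0],
  [0,0,-0.03,0,0,0,0],
  [0,0,0,0,0,0,0],
])

```text
clock: 15.48
position: [0.5366, 0.2814, 0.1039]
ee_rot: [-0.044, 0.857, -0.513, 0.027]
ft_force: [-0.4, 0.4, 0.6]
grip_width: 0.498
```

```bash
python3 look.py 12
```

```text
t 15.47 TCP rest mm [-163.8   -4.8  103.9] w 0.498 j [-0.67  0.96 -0.42  1.2   0.93  2.01  0.53] F rest [-0.4 -0.3  0.6]
tool axes in rest (cols)
 [[ 0.003 -0.472  0.881]
 [-1.    -0.001  0.003]
 [-0.001 -0.881 -0.472]]
```

View pics/s12.png

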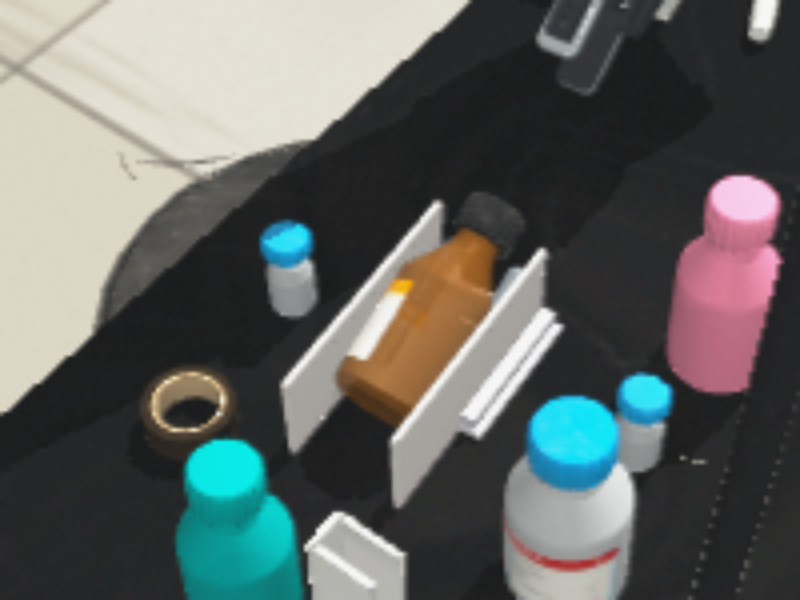

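View pics/w12.png

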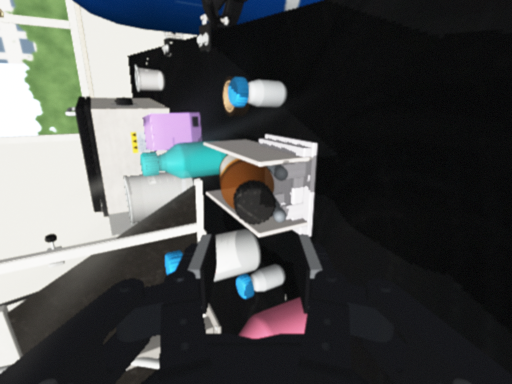

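>>> move_arm([
  [0,0,-0.01,-8,0,0,0],
  [0,0,-0.02,-8,0,0,0],
  [0,0,-0.03,-8,0,0,0],
  [0,0,-0.03,-8,0,0,0],
  [0,0,-0.03,0,0,0,0],
  [0,0,0,0,0,0,0],
  [0,0,0,0,0,0,0],
])

```text
clock: 16.45
position: [0.5296, 0.3565, 0.1887]
ee_rot: [-0.048, 0.965, -0.259, 0.012]
ft_force: [0.6, 0.5, -0.0]
grip_width: 0.505
```

```bash
python3 - <<'E'
from h import *
st()
p,d=viewer.camera("top");cv2.imwrite("pics/t13.png",p[:,:,::-1]);P=cloud("top",d);Q1=(P-O)@RR*1000
p2,d2=viewer.camera("scene");Q2=(cloud("scene",d2)-O)@RR*1000
def brown(p): 
    h=cv2.cvtColor(p,cv2.COLOR_RGB2HSV); return (h[...,0]>=5)&(h[...,0]<22)&(h[...,1]>120)&(h[...,2]>40)
for n,p,Q,d in (("top",p,Q1,d),("scene",p2,Q2,d2)):
    v=p.max(2)
    B=Q[brown(p)&(d>0)]; B=B[(abs(B[:,1])<32)&(B[:,0]<60)&(B[:,0]>-110)&(B[:,2]>8)]
    C=Q[(v<75)&(d>0)]; C=C[(abs(C[:,1])<30)&(C[:,0]<-70)&(C[:,0]>-115)&(C[:,2]>40)]
    print(n,len(B),"brown y mean",B.mean(0).round(1),B.min(0).round(1),B.max(0).round(1)," cap",len(C),C.mean(0).round(1),C.min(0).round(1),C.max(0).round(1))
    R=B[(abs(B[:,1]-np.median(B[:,1]))<6)]; 
    # ridge: top profile along x on the body
    xs=np.arange(-50,15,5); pr=[(x,R[abs(R[:,0]-x)<3,2].max()) for x in xs if (abs(R[:,0]-x)<3).any()]
    pr=np.array(pr); print(pr.round(0).tolist()); 
    f=np.polyfit(pr[:,0],pr[:,1],1);print("ridge tilt from upright",90+np.degrees(np.arctan(f[0])))
for nm,(u0,u1,v0,v1),z0,z1 in [("white",(250,295,130,172),.11,.135),("vial1",(228,246,145,168),.045,.07),("vial2",(238,258,238,258),.045,.07),("tape",(275,305,230,260),.012,.03)]:
    s=P[v0:v1,u0:u1].reshape(-1,3); s=s[(s[:,2]>z0)&(s[:,2]<z1)]; print(nm,len(s),s.mean(0).round(4) if len(s) else'')
E
```

```text
t 16.45 TCP rest mm [-239.3   -4.4  188.7] w 0.505 j [-0.49  0.71 -0.62  1.19  0.69  1.79  0.6 ] F rest [-0.4  0.6 -0. ]
tool axes in rest (cols)
 [[-0.001 -0.865  0.502]
 [-1.     0.    -0.001]
 [ 0.001 -0.502 -0.865]]
top 719 brown y mean [-20.6   0.3  63.4] [-69.3 -26.6  38.3] [31.8 21.8 76.9]  cap 181 [-82.9  -0.5  74.2] [-98.1 -17.   40.2] [-70.1  17.9  84.8]
[[-50.0, 74.0], [-45.0, 75.0], [-40.0, 75.0], [-35.0, 77.0], [-30.0, 76.0], [-25.0, 73.0], [-20.0, 72.0], [-15.0, 70.0], [-10.0, 68.0], [-5.0, 67.0], [0.0, 65.0], [5.0, 63.0], [10.0, 62.0]]
ridge tilt from upright 76.09568729070493
scene 914 brown y mean [-12.8   3.2  57. ] [-72.8 -24.2   9.6] [31.4 22.7 74.6]  cap 163 [-78.8   2.   72.1] [-91.9 -18.6  48.7] [-70.   14.7  82.3]
[[-50.0, 70.0], [-45.0, 72.0], [-40.0, 72.0], [-35.0, 74.0], [-30.0, 73.0], [-25.0, 71.0], [-20.0, 69.0], [-15.0, 67.0], [-10.0, 66.0], [-5.0, 66.0], [0.0, 62.0], [5.0, 60.0], [10.0, 58.0]]
ridge tilt from upright 77.02302258247782
white 296 [0.6804 0.0873 0.1196]
vial1 111 [0.6715 0.1655 0.0556]
vial2 115 [0.4656 0.1355 0.0559]
tape 193 [0.4777 0.0415 0.0193]
```

View pics/t13.png

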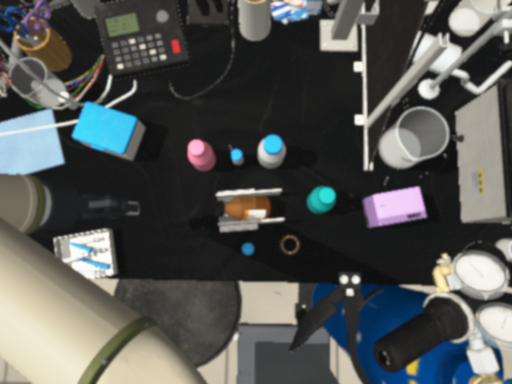

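```bash
python3 -c "
from workcell import manip
print(manip.hand_in())"
```

```text
the job is handed in; nothing more can be done
None
```

The brown bottle lies along the two rods with its cap end uppermost, the hand is clear, and the job is handed in (at about 16.5 s; no verdict was reported).

I straddled the cap with one finger behind and one in front (opening about 42 mm for the 35 mm cap). I tipped the bottle over the stop at 16 to 24 deg/s, let it down on the front finger until the rods carried it, then drew back along the fingers.

**Last checks:**
- **Tilt:** the straight part of the body's ridge gives about 70° from upright. The script's own fit gave 76 to 77°, still under the 78° limit, but it ran onto the sloping shoulder, so I did not rely on it.
- **Position:** the cap reaches x ≈ -92 mm (scene camera) to -98 mm (top camera) in the rest's frame, and the body lies 0 to 3 mm off the centre line.
- **At rest:** the bottle looked unchanged in the views before and after the hand withdrew.
- **Bystanders:** the white bottle, both vials and the tape are within 0.5 mm of where they started.
- **Forces:** the wrist readings I took stayed below about 2 N, and the hand ended well over 10 cm away.

**Disagreement:** the top and wrist cameras differed by about 2 mm across the rest at the start. The clearance at the cap covered this.

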